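# Turn the clay cat's bat a quarter turn on the corner post and seat it in the jig

### The job

The clay cat on its square wooden board is looking the wrong way for decorating. Slide the board against the jig's steel post and keep pushing so that it pivots a quarter turn on the post, until the cat has its back to the fence, then slide the board fully home into the corner, flush against both the fence and the end stop. Keep the board flat on the jig, push gently (never more than about 25 N against the post, fence or stop), do not touch the cat, which just stands loose on the board, and leave the other things alone.

Things in the scene. Friction and masses are not known exactly. Their poses are not given: they have to be found in the camera images.
- jig: Flat grey plate lying fixed on the table, 12 mm thick, that carries the post, fence and end stop. Origin: at table height (z = 0) on the axis of the post. The plate spans x -40 to +215 mm and y -245 to +175 mm in its own axes. Its +x points from the fence to the open side, its +y along the fence to the end stop. Its place and yaw (within 0.25 rad) vary.
- post: Upright steel pin fixed in the plate, 20 mm in diameter, 30 mm tall. Origin on its axis at the plate's top, axes as the jig's. The board turns counter-clockwise (from above) on it: its jig +y face, pushed squarely, meets the post near its jig -x end; pushing the opposite face near its jig +x end then swings it round, sliding on the post, until that first face lies along the fence.
- fence: Wooden strip fixed on the plate beside the post, 18 x 125 x 16 mm high, parallel to jig y, from jig y +30 to +155 mm. Origin at plate height in the plane of its working face, mid-length; the face looks along its +x, and is in line with the post's outer side (jig x = +10 mm).
- stop: Wooden strip, fixed on the plate at right angles to the fence, 135 x 18 x 16 mm high above the plate: the end stop. Origin at table height (12 mm below the plate's top) under the middle of its working face, which looks along its -y. Its distance along jig y (127 to 147 mm from the post's axis) differs from start to start; axes as the jig's.
- bat: The square wooden board, 130 x 130 x 20 mm, 0.3 to 0.6 kg, lying loose on the plate (its underside is 12 mm above the table). Origin: centre of its underside. Its +x is the way the cat looks. At the start +x points roughly along jig -y, at the end it must point along jig +x.
- bat_mid (a point): Centre of the board, half-way up (10 mm above its underside), axes as the board's.
- bat_front (a point): Middle of the board's edge face that the cat looks over, 65 mm along board +x from bat_mid, half-way up.
- cat: Sitting clay cat, 62 mm tall, about 38 mm across, 0.07 to 0.13 kg, standing loose on the middle of the board (its top is 94 mm above the table); +x is the way it looks. Origin: centre of its foot, on the board's top.
- cat_mid (a point): Point in the cat's axis 30 mm above its foot.
- stick: Bystander: flat wooden modelling stick 12 x 135 x 6 mm lying on the plate's far right part. Origin: underside, middle of its broad part.
- test_tile: Bystander: white glazed tile 45 x 45 x 8 mm on the plate's far left corner. Origin: centre of its underside.
- slip_jar: Bystander: brown jar with white lid, 64 mm in diameter, 85 mm tall, on the table to the left of the plate. Origin: centre of its underside.
- knife: Bystander: trimming knife about 170 mm long, 12 mm high, on the table to the right of the plate. Origin: on the table below it.
- water_bowl: Bystander: white bowl 120 mm in diameter, 50 mm tall, on the table beyond the left of the plate. Origin: centre of its underside.
Things that resemble listed ones, but are neither listed nor needed, are in the scene too. Leave any green look-alike of the cat alone.

How it is judged:
By the outcome, as a careful person would: the job done as asked, in the order asked, and still so for the second after the job is handed in, with the robot touching nothing.
It also fails if it takes over 64 s, if anything falls off the work surface, if the arm or the gripper's body presses on something with over 40 N, if the wrist force passes 120 N, or if a joint passes its speed limit or range.

### The arm

A 6-joint arm with a two-finger parallel gripper is mounted at the origin on the work surface. World frame = base frame: x ahead of the robot, y to its left, z up, the work surface at z = 0. Lengths are in mm, angles in rad, forces in N, time in s.
With the tool pointing down it reaches from about 350 to 975 mm from the base axis. Payload 7.1 kg.
Tool frame: the origin (TCP) lies at the very end of the fingers, on their centre line; the grasp point (between the pads) lies 19 mm behind it; x points along the fingers, y is the direction in which the jaws open and shut, and the axes are right-handed (so a half turn about x gives the same grasp; the last joint's range is limited). The gripper opens to 88 mm and grips with 3 to 60 N. Pads are 20 mm wide; open, the fingers measure 115 mm over their backs; the gripper's body (75 mm by 178 mm) begins 61 mm behind the grasp point.
Start: joints at [-1.359, 0.423, 1.63, -0, 1.089, -0.019], TCP at [142.992, -608.406, 222.675] pointing down, gripper open.
Joint ranges: [-3, 3], [-0.9, 2.11], [0.09, 2.58], [-1.31, 4.45], [0.11, 2.69], [-2.54, 2.54]. Speed limits (rad/s): [2.39, 2.39, 3.01, 3.14, 3.14, 3.14].

### API

Orientations are given as a rotation vector (axis times angle).
In Python, from workcell import ctrl gives the robot as it stands. The module is installed in compiled form; this text tells all that it offers.
- The arm moves only by the tool carry_out, never from a script. Its argument "commands" is a list of rows, each a list of 6 numbers: the shift along the tool's x, y, z in m, then the turn, a rotation vector about the tool's x, y, z in degrees. In form: [[tx, ty, tz, rx, ry, rz], ...]. A call has 1 to 8 rows; each row shifts and turns the pose as measured when the row begins, along the tool's axes as they then stand; what a row does not reach is not made up. A row lasts 1/8 s, in which the tool goes at most 62.5 mm and 10.7 degrees, less where a joint would pass 70% of its speed; a pose out of reach is approached as far as the arm can. A call with a gripper value outside its range is refused whole. "grip" is the closure, from 0 (fully open) to 1 (shut), set as the call begins (left out, the last holds). The fingers move at their own pace and stop on an object; the grip force is fixed at half the most. Time passes only in rows, so rows that do not move let the fingers close. It gives the time, the measured TCP pose, the force and the opening at its end, in the units of the state.
- ctrl.get_obs(): the state, without advancing time (a new reading comes with each control period).
- ctrl.get_image(name): name is "side" or "top" or "wrist"; returns a dict with "pixels" (420x560x3 uint8, blue, green, red), "intrinsics" (3x3 intrinsics, pixels), "rvec" (rotation vector, rad) and "tvec" (3), from world to camera coordinates, as OpenCV has them. Camera axes: x right, y down, z forward; pixel columns grow to the right and rows downward; lengths in mm; the calibration is good to about 2 mm. A picture is of the moment at which its call begins. There is no depth.
- ctrl.close_job(): hands the job in, once; it reports no verdict.
The state is a dict: "t": time; "qpos": joint angles; "qvel": joint speeds; "joint_torque": joint torques, N m; "ee_pos": TCP position; "orientation": TCP orientation; "ft_force": force on the tool from outside, world axes, zero at the start; "moment": the same for the moment, N m; "width": finger opening in mm.
Only numpy, scipy, OpenCV 4.12 (cv2) and the standard library are available. Lean on these libraries where they do the work, as an engineer would, in place of code of your own. Each camera call takes 0.05 s, during which the arm holds its last target. There are 200 camera calls.

## Working session

There is one attempt and no reset: what is moved stays moved. The work goes in short steps, Python scripts to look and compute and a tool call to move; the robot and the scene stay as the last step left them, time stands still between calls to the robot, and variables do not carry over. Pictures are saved under pics/ and viewed, about 8 in all and at most 12, crops included, and the job is handed in when it is done.

Besides the shell and the picture viewer there is one more tool, called after "Request:" by a JSON object that holds its "op" and its "data", one argument or row to a line. carry_out: Moves the arm, as the interface text tells. Its arguments: {"type":"object","properties":{"commands":{"type":"array"},"grip":{"type":"number"}},"required":["commands"]}

```bash
mkdir -p pics; cat > h.py <<'E'
import numpy as np, cv2
from workcell import ctrl
def snap(name,fn,crop=None,scale=1):
    d=ctrl.get_image(name); p=d["pixels"]
    np.savez(f'pics/{fn}.npz',**{k:np.array(d[k]) for k in d})
    show(fn,p,crop,scale); return d
def show(fn,p,crop=None,scale=1,suffix=''):
    if crop: x0,y0,x1,y1=crop; p=p[y0:y1,x0:x1]
    cv2.imwrite(f'pics/{fn}{suffix}.png',cv2.resize(p,None,fx=scale,fy=scale,interpolation=cv2.INTER_CUBIC))
def load(fn): return dict(np.load(f'pics/{fn}.npz'))
def ray(d,uv,z):
    K=d["intrinsics"];R,_=cv2.Rodrigues(d["rvec"].astype(float));t=d["tvec"].reshape(3)
    uv=np.atleast_2d(uv).astype(float)
    r=(R.T@np.linalg.inv(K)@np.c_[uv,np.ones(len(uv))].T).T; c=-R.T@t
    return c+r*((z-c[2])/r[:,2])[:,None]
def proj(d,P):
    return cv2.projectPoints(np.atleast_2d(P).astype(float),d["rvec"].astype(float),d["tvec"].astype(float),d["intrinsics"].astype(float),None)[0].reshape(-1,2)
E
python3 - <<'E'
from h import *
snap("top","top0",None,1.4);snap("side","side0",None,1.4)
o=ctrl.get_obs();print({k:np.round(o[k],3) for k in ['t','ee_pos','orientation','ft_force','width']})
E
```

```text
{'t': np.float64(0.1), 'ee_pos': array([ 142.902, -607.934,  221.974]), 'orientation': array([ 2.1  ,  0.245, -2.1  ]), 'ft_force': array([-1.04 , -0.118,  0.53 ]), 'width': np.float64(88.068)}
```

View pics/top0.png

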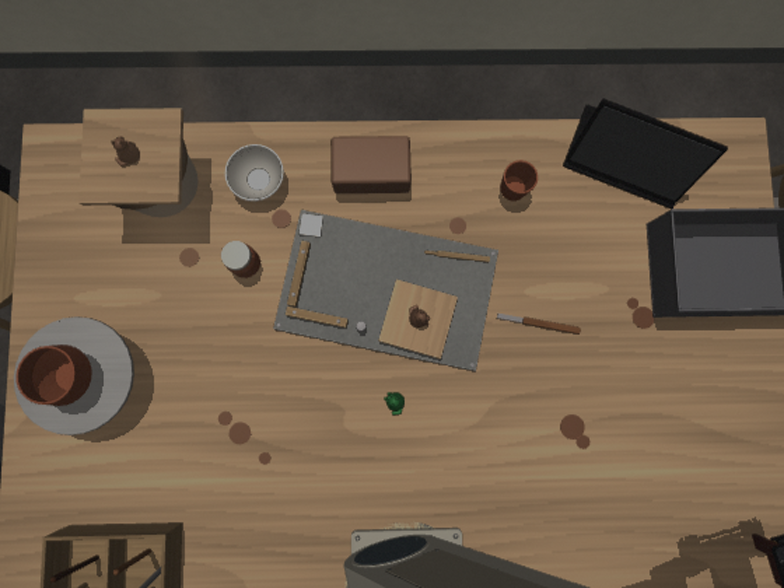

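View pics/side0.png

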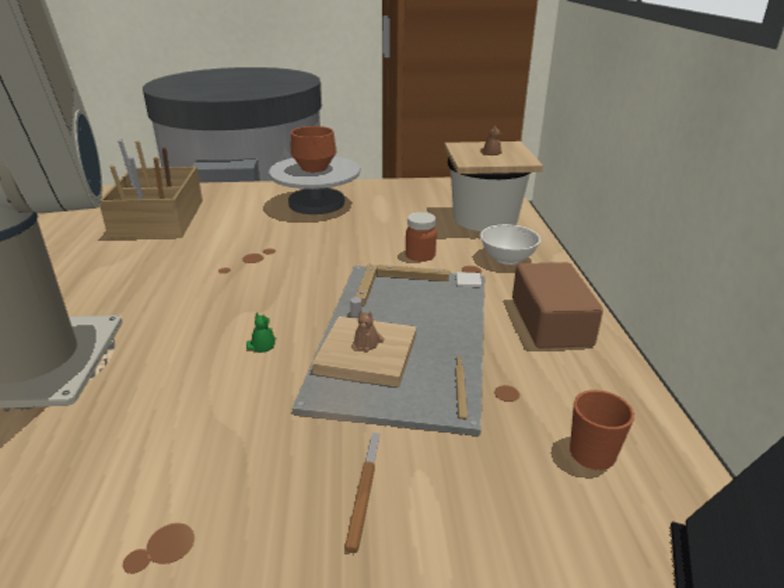

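Top view (×1.4): the jig plate is at (385,290), with the post at (361,327), the board centre near (418,318), the fence at (317,317) and the stop at (298,275). There are three cats: the brown one on the plate's board (418,318), a brown one on a board on the bucket (125,152), and a green one (395,402). The first is the target, because its board lies on the jig. I'll confirm that in an enlarged crop.

```bash
python3 - <<'E'
from h import *
d=load("top0");show("top0",d["pixels"],(192,145,360,271),4.7,"c")
E
```

```text
(no output)
```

View pics/top0c.png

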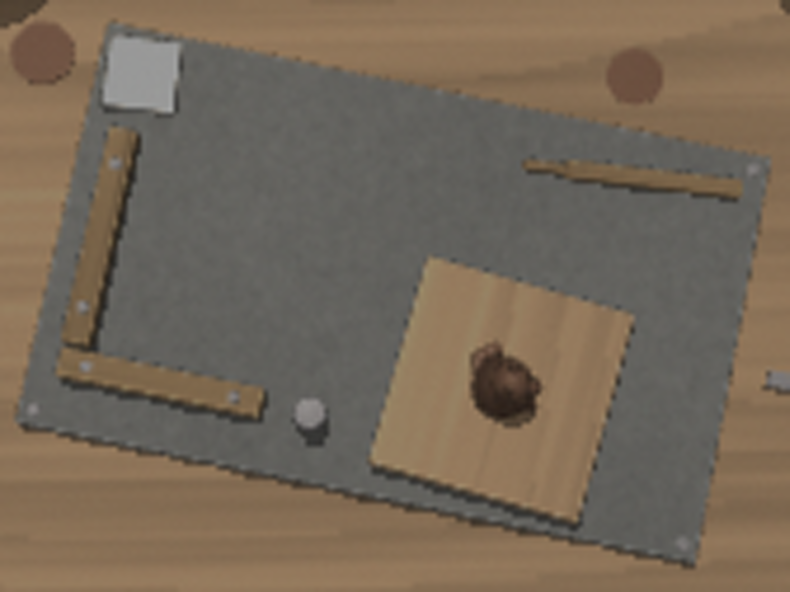

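The crop confirms the target cat on the jig board, facing jig −y (to the right). Next I'll fit the jig and the board.

```bash
cat >> h.py <<'E'
from scipy.optimize import least_squares
def fit(loc,W):
    f=lambda p:(np.c_[np.cos(p[2])*loc[:,0]-np.sin(p[2])*loc[:,1]+p[0],np.sin(p[2])*loc[:,0]+np.cos(p[2])*loc[:,1]+p[1]]-W).ravel()
    r=least_squares(f,[W[:,0].mean(),W[:,1].mean(),-.2]);return r.x,r.fun.reshape(-1,2)
def tojig(j,P):
    c,s=np.cos(j[2]),np.sin(j[2]);return (np.atleast_2d(P)[:,:2]-j[:2])@np.array([[c,-s],[s,c]])
E
python3 - <<'E'
from h import *
np.set_printoptions(precision=2,suppress=True)
d=load("top0");T=lambda q,z:ray(d,np.array(q)/4.7+[192-.4,145-.4],z)[:,:2]
W=T([(108,24),(768,157),(695,566),(20,428)],12)
# jig: +x up, +y left
j,r=fit(np.array([(215,175),(215,-245),(-40,-245),(-40,175)],float),W);print("jig",j,r)
print("post",T([(311,413)],42),tojig(j,T([(311,413)],42)))
B=T([(428,257),(634,316),(579,523),(370,465)],32)
b,r=fit(np.array([(65,65),(65,-65),(-65,-65),(-65,65)],float),B);print("board(jiglike axes)",b,r,"jig",tojig(j,b[:2]),np.degrees(b[2]-j[2]))
print("fence edge",tojig(j,T([(95,350),(267,388)],28)),"stop",tojig(j,T([(138,132),(92,348)],28)))
print("green",T([(0,0)],0))
print("stick",tojig(j,T([(525,165),(742,190)],18)),"tile",tojig(j,T([(140,75)],20)))
E
```

```text
jig [505.82  82.9   -0.21] [[-0.56  0.92]
 [-0.59 -2.21]
 [ 0.7  -1.59]
 [ 0.46  2.88]]
post [[507.31  82.65]] [[1.51 0.08]]
board(jiglike axes) [520.49 -31.69  -0.29] [[-0.05  0.4 ]
 [ 0.59 -0.93]
 [-0.59 -0.29]
 [ 0.05  0.82]] jig [[  38.72 -108.84]] -4.254678056950384
fence edge [[ 14.08 135.35]
 [ 12.07  29.73]] stop [[149.5  138.67]
 [ 14.9  137.37]]
green [[773.41 276.43]]
stick [[ 178.75  -96.14]
 [ 190.06 -229.78]] tile [[186.24 146.48]]
```

```bash
cat >> h.py <<'E'
from scipy.spatial.transform import Rotation as Rn
J=np.array([506.3,82.8,-0.208]); np.set_printoptions(precision=2,suppress=True)
def jw(x,y):
    c,s=np.cos(J[2]),np.sin(J[2]);return np.array([J[0]+c*x-s*y,J[1]+s*x+c*y])
def state():
    o=ctrl.get_obs();R=Rn.from_rotvec(o["orientation"]);p=np.array(o["ee_pos"])
    M=R.as_matrix();yawy=np.degrees(np.arctan2(M[1,1],M[0,1])-J[2])
    print("t",round(float(o["t"]),2),"jig",tojig(J,p)[0],"z",p[2].round(1),"tool-y yaw in jig",yawy.round(2),"toolx",M[:,0],"F",np.array(o["ft_force"]),"w",round(float(o["width"]),1),"q6",o["qpos"][5].round(2))
    return p,R
def go(x,y,z,yaw,n=1):
    """rows from the present pose to jig x,y, z, with tool y at yaw deg in jig"""
    p,R=state();t=np.radians(yaw)+J[2]
    ty=np.array([np.cos(t),np.sin(t),0]);tx=np.array([0,0,-1.]);G=Rn.from_matrix(np.c_[tx,ty,np.cross(tx,ty)])
    dr=(R.inv()*G).as_rotvec(); q=np.r_[jw(x,y),z]
    for i in range(n):
        R1=R*Rn.from_rotvec(dr/n*i)
        print(np.r_[R1.inv().apply((q-p)/n)/1000,np.degrees(dr)/n].round(4).tolist())
E
python3 - <<'E'
from h import *
go(38,-212,190,0,1);go(38,-212,190,180,1)
E
```

```text
t 0.1 jig [-212.93 -750.89] z 222.0 tool-y yaw in jig -64.86 toolx [-0.  0. -1.] F [-1.04 -0.12  0.53] w 88.1 q6 -0.02
[0.0325, -0.3812, -0.4561, -64.861, -0.047, 0.0687]
t 0.1 jig [-212.93 -750.89] z 222.0 tool-y yaw in jig -64.86 toolx [-0.  0. -1.] F [-1.04 -0.12  0.53] w 88.1 q6 -0.02
[0.0325, -0.3812, -0.4561, 115.139, 0.0774, 0.053]
```

```bash
python3 - <<'E'
from h import *
go(38,-212,190,0,14)
E
```

```text
t 0.1 jig [-212.93 -750.89] z 222.0 tool-y yaw in jig -64.86 toolx [-0.  0. -1.] F [-1.04 -0.12  0.53] w 88.1 q6 -0.02
[0.0023, -0.0272, -0.0326, -4.6329, -0.0034, 0.0049]
[0.0023, -0.0245, -0.0347, -4.6329, -0.0034, 0.0049]
[0.0023, -0.0216, -0.0365, -4.6329, -0.0034, 0.0049]
[0.0023, -0.0186, -0.0382, -4.6329, -0.0034, 0.0049]
[0.0023, -0.0155, -0.0395, -4.6329, -0.0034, 0.0049]
[0.0023, -0.0122, -0.0407, -4.6329, -0.0034, 0.0049]
[0.0023, -0.0089, -0.0415, -4.6329, -0.0034, 0.0049]
[0.0023, -0.0055, -0.0421, -4.6329, -0.0034, 0.0049]
[0.0023, -0.0021, -0.0424, -4.6329, -0.0034, 0.0049]
[0.0023, 0.0013, -0.0424, -4.6329, -0.0034, 0.0049]
[0.0023, 0.0048, -0.0422, -4.6329, -0.0034, 0.0049]
[0.0023, 0.0082, -0.0417, -4.6329, -0.0034, 0.0049]
[0.0023, 0.0115, -0.0409, -4.6329, -0.0034, 0.0049]
[0.0023, 0.0148, -0.0398, -4.6329, -0.0034, 0.0049]
```

Request:
{"op": "carry_out", "data": {
  "commands": [
    [0.002, -0.027, -0.033, -4.6, 0, 0],
    [0.002, -0.025, -0.035, -4.6, 0, 0],
    [0.002, -0.022, -0.037, -4.6, 0, 0],
    [0.002, -0.019, -0.038, -4.6, 0, 0],
    [0.002, -0.016, -0.04, -4.6, 0, 0],
    [0.002, -0.012, -0.041, -4.6, 0, 0],
    [0.002, -0.009, -0.042, -4.6, 0, 0],
    [0.002, -0.006, -0.042, -4.6, 0, 0]
  ]
}}

```text
t: 1.1
ee_pos: [349.6, -325.2, 203.6]
orientation: [1.693, 0.809, -1.693]
ft_force: [0.6, 0.2, 0.8]
width: 87.7
```

```bash
python3 - <<'E'
from h import *
go(38,-212,170,0,8)
E
```

```text
t 1.1 jig [ -69.11 -431.56] z 203.6 tool-y yaw in jig -27.19 toolx [-0.  0. -1.] F [0.59 0.19 0.81] w 87.7 q6 -0.09
[0.0043, -0.0006, -0.0305, -3.3984, -0.0195, 0.0224]
[0.0043, 0.0012, -0.0305, -3.3984, -0.0195, 0.0224]
[0.0042, 0.003, -0.0304, -3.3984, -0.0195, 0.0224]
[0.0042, 0.0048, -0.0302, -3.3984, -0.0195, 0.0224]
[0.0042, 0.0066, -0.0298, -3.3984, -0.0195, 0.0224]
[0.0042, 0.0083, -0.0294, -3.3984, -0.0195, 0.0224]
[0.0042, 0.01, -0.0288, -3.3984, -0.0195, 0.0224]
[0.0042, 0.0117, -0.0282, -3.3984, -0.0195, 0.0224]
```

Request:
{"op": "carry_out", "data": {
  "commands": [
    [0.004, -0.001, -0.031, -3.4, 0, 0],
    [0.004, 0.001, -0.031, -3.4, 0, 0],
    [0.004, 0.003, -0.031, -3.4, 0, 0],
    [0.004, 0.005, -0.031, -3.4, 0, 0],
    [0.004, 0.007, -0.03, -3.4, 0, 0],
    [0.004, 0.008, -0.03, -3.4, 0, 0],
    [0.004, 0.01, -0.029, -3.4, 0, 0],
    [0.004, 0.012, -0.029, -3.4, 0, 0]
  ]
}}

```text
t: 2.1
ee_pos: [503.3, -118.5, 169.8]
orientation: [1.349, 1.12, -1.349]
ft_force: [0.2, 0.3, 0.7]
width: 88.0
```

```bash
python3 - <<'E'
from h import *
go(38,-208,21,0,8); snap("wrist","wr1",None,1.2)
E
```

```text
t 2.1 jig [  38.65 -197.56] z 169.8 tool-y yaw in jig 1.05 toolx [-0.    0.01 -1.  ] F [0.24 0.31 0.68] w 88.0 q6 -0.07
[0.0186, -0.0, 0.0014, 0.1308, -0.0291, 0.0378]
[0.0186, -0.0, 0.0014, 0.1308, -0.0291, 0.0378]
[0.0186, -0.0, 0.0014, 0.1308, -0.0291, 0.0378]
[0.0186, -0.0, 0.0014, 0.1308, -0.0291, 0.0378]
[0.0186, -0.0, 0.0013, 0.1308, -0.0291, 0.0378]
[0.0186, -0.0001, 0.0013, 0.1308, -0.0291, 0.0378]
[0.0186, -0.0001, 0.0013, 0.1308, -0.0291, 0.0378]
[0.0186, -0.0001, 0.0013, 0.1308, -0.0291, 0.0378]
```

View pics/wr1.png

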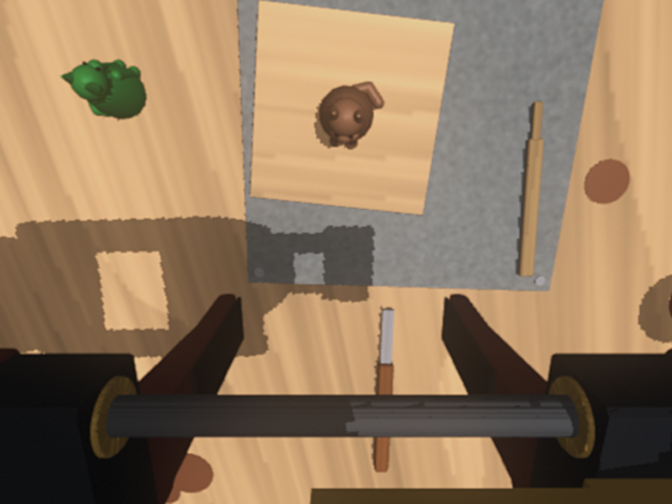

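The wrist view shows the board's near edge from (250,198) to (422,214) and the plate's −y edge from (247,283) to (548,290). The cat faces the gripper, and the knife is at (385,380), below the plate.

```bash
python3 - <<'E'
from h import *
d=load("wr1");T=lambda q,z:tojig(J,ray(d,np.array(q)/1.2-.1,z))
print("board",T([(250,198),(422,214),(453,23),(259,1)],32));print("plate",T([(247,283),(548,290)],12));print("knife tip",T([(388,308)],8))
E
```

```text
board [[ -30.51 -167.75]
 [  98.25 -177.28]
 [ 109.17  -48.83]
 [ -18.7   -38.2 ]]
plate [[ -40.96 -243.19]
 [ 213.37 -244.17]]
knife tip [[  79.65 -265.39]]
```

Request:
{"op": "carry_out", "data": {
  "commands": [
    [0.022, 0, 0.001, 0.1, 0, 0],
    [0.022, 0, 0.001, 0.1, 0, 0],
    [0.022, 0, 0.001, 0.1, 0, 0],
    [0.022, 0, 0.001, 0.1, 0, 0],
    [0.022, 0, 0.001, 0.1, 0, 0],
    [0.02, 0, 0.001, 0.1, 0, 0],
    [0.014, 0, 0.001, 0.1, 0, 0],
    [0.004, 0, 0, 0.1, 0, 0]
  ]
}}

```text
t: 3.15
ee_pos: [502.7, -122.3, 16.2]
orientation: [1.357, 1.116, -1.357]
ft_force: [-0.6, -0.3, -1.1]
width: 87.7
```

```bash
python3 - <<'E'
from h import *
go(38,-187,21,0,4)
E
```

```text
t 3.15 jig [  38.84 -201.43] z 16.2 tool-y yaw in jig 0.44 toolx [-0.    0.01 -1.  ] F [-0.63 -0.28 -1.08] w 87.7 q6 -0.07
[-0.0012, -0.0002, -0.0036, 0.1093, -0.0718, 0.0806]
[-0.0012, -0.0002, -0.0036, 0.1093, -0.0718, 0.0806]
[-0.0012, -0.0002, -0.0036, 0.1093, -0.0718, 0.0806]
[-0.0012, -0.0002, -0.0036, 0.1093, -0.0718, 0.0806]
```

Request:
{"op": "carry_out", "data": {
  "commands": [
    [-0.004, 0, -0.003, 0.2, 0, 0.1],
    [-0.001, 0, -0.004, 0.2, 0, 0.1],
    [0, 0, -0.004, 0, 0, 0.1],
    [0, 0, -0.003, 0, 0, 0],
    [0, 0, -0.003, 0, 0, 0],
    [0, 0, -0.003, 0, 0, 0],
    [0, 0, -0.003, 0, 0, 0],
    [0, 0, -0.003, 0, 0, 0]
  ]
}}

```text
t: 4.15
ee_pos: [510.4, -96.2, 23.7]
orientation: [1.366, 1.102, -1.355]
ft_force: [-1.2, -3.7, -0.7]
width: 87.4
```

```bash
python3 - <<'E'
from h import *
go(38,-152,21,0,8)
E
```

```text
t 4.15 jig [  41.01 -174.24] z 23.7 tool-y yaw in jig -0.01 toolx [ 0.01  0.   -1.  ] F [-1.18 -3.66 -0.66] w 87.4 q6 -0.01
[0.0003, -0.0004, -0.0028, -0.0007, -0.0307, -0.0339]
[0.0003, -0.0004, -0.0028, -0.0007, -0.0307, -0.0339]
[0.0003, -0.0004, -0.0028, -0.0007, -0.0307, -0.0339]
[0.0003, -0.0004, -0.0028, -0.0007, -0.0307, -0.0339]
[0.0003, -0.0004, -0.0028, -0.0007, -0.0307, -0.0339]
[0.0003, -0.0004, -0.0028, -0.0007, -0.0307, -0.0339]
[0.0003, -0.0004, -0.0028, -0.0007, -0.0307, -0.0339]
[0.0003, -0.0004, -0.0028, -0.0007, -0.0307, -0.0339]
```

Request:
{"op": "carry_out", "data": {
  "commands": [
    [0.001, 0, -0.003, 0, 0, 0],
    [0.001, 0, -0.003, 0, 0, 0],
    [0, -0.001, -0.003, 0, 0, 0],
    [0, 0, -0.003, 0, 0, 0],
    [0, 0, -0.003, 0, 0, 0],
    [0, 0, -0.003, 0, 0, 0],
    [0, 0, -0.002, 0, 0, 0],
    [0, 0, -0.002, 0, 0, 0]
  ]
}}

```text
t: 5.15
ee_pos: [513.8, -74.1, 22.4]
orientation: [1.363, 1.103, -1.355]
ft_force: [-0.2, -3.2, 0.1]
width: 87.8
```

```bash
python3 - <<'E'
from h import *
go(38,-150,21,0,1)
E
```

```text
t 5.15 jig [  39.77 -151.92] z 22.4 tool-y yaw in jig 0.13 toolx [ 0.  0. -1.] F [-0.18 -3.19  0.13] w 87.8 q6 0.03
[0.0014, -0.0018, -0.0019, 0.1329, -0.1371, -0.2558]
```

Request:
{"op": "carry_out", "data": {
  "commands": [
    [0, 0, -0.001, 0, 0, 0],
    [0, 0, -0.001, 0, 0, 0],
    [0, 0, -0.001, 0, 0, 0]
  ]
}}

```text
t: 5.52
ee_pos: [514.4, -71.4, 22.4]
orientation: [1.361, 1.103, -1.354]
ft_force: [-2.0, -12.1, 1.2]
width: 87.9
```

Request:
{"op": "carry_out", "data": {
  "commands": [
    [0, 0, 0.004, 0, 0, 0],
    [0, 0.01, 0.003, 0, 0, 0],
    [0, 0.012, 0, 0, 0, 0],
    [0, 0.012, 0, 0, 0, 0],
    [0, 0.008, 0, 0, 0, 0],
    [0, 0, 0, 0, 0, 0]
  ],
  "grip": 1
}}

```text
t: 6.28
ee_pos: [558.0, -86.9, 22.4]
orientation: [1.364, 1.103, -1.354]
ft_force: [-0.3, -0.6, -0.4]
width: 31.2
```

```bash
python3 - <<'E'
from h import *
go(80,-150,21,0,3);snap("top","top1",(192,145,360,271),4.7)
E
```

```text
t 6.28 jig [  85.68 -155.38] z 22.4 tool-y yaw in jig 0.12 toolx [ 0.01  0.   -1.  ] F [-0.34 -0.6  -0.44] w 31.2 q6 0.02
[0.0005, -0.0019, -0.0018, 0.0404, -0.0578, -0.0958]
[0.0005, -0.0019, -0.0018, 0.0404, -0.0578, -0.0958]
[0.0005, -0.0019, -0.0018, 0.0404, -0.0578, -0.0958]
```

View pics/top1.png

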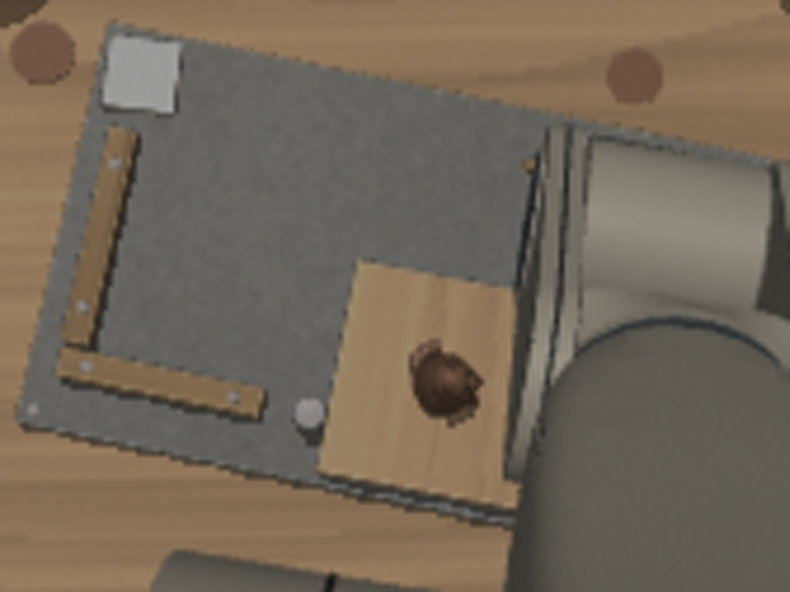

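Request:
{"op": "carry_out", "data": {
  "commands": [
    [0, -0.002, -0.001, 0, 0, 0],
    [0.001, -0.002, -0.001, 0, 0, 0],
    [0, -0.002, -0.001, 0, 0, 0],
    [0, 0, -0.001, 0, 0, 0],
    [0, 0, -0.001, 0, 0, 0],
    [0, 0, 0, 0, 0, 0]
  ]
}}

```text
t: 7.08
ee_pos: [550.8, -79.8, 21.1]
orientation: [1.362, 1.105, -1.355]
ft_force: [0.6, -0.8, 0.3]
width: 0.0
```

```bash
python3 - <<'E'
from h import *
state()
d=load("top1");T=lambda q,z:tojig(J,ray(d,np.array(q)/4.7+[192-.4,145-.4],z));print(T([(357,262),(320,473)],32))
E
```

```text
t 7.08 jig [  77.11 -149.89] z 21.1 tool-y yaw in jig 0.14 toolx [ 0.  0. -1.] F [ 0.64 -0.82  0.27] w 0.0 q6 0.03
[[ 96.46  -8.56]
 [-32.23 -11.65]]
```

Request:
{"op": "carry_out", "data": {
  "commands": [
    [0, 0.002, -0.002, -1, 0, 0],
    [0, 0.003, -0.003, -2, 0, 0],
    [0, 0.004, -0.003, -2, 0, 0],
    [0, 0.004, -0.003, -2, 0, 0],
    [0, 0.004, -0.003, -2, 0, 0],
    [0, 0.004, -0.003, -2, 0, 0],
    [0, 0.004, -0.003, -2, 0, 0],
    [0, 0.004, -0.003, -2, 0, 0]
  ]
}}

```text
t: 8.07
ee_pos: [587.8, -60.7, 21.7]
orientation: [1.157, 1.234, -1.146]
ft_force: [2.9, -4.4, -2.7]
width: 0.3
```

```bash
cat >> h.py <<'E'
def piv():
    p,R=state();q=tojig(J,p)[0];M=R.as_matrix();f=np.arctan2(M[1,1],M[0,1])-J[2]
    # tool position in board frame seen from the post: a along the face, b normal (-150 in contact)
    for g in (0,):
        c,s=np.cos(f+g),np.sin(f+g);print("tool-frame a,b:",c*q[0]+s*q[1],-s*q[0]+c*q[1])
    r=np.hypot(*q);print("board angle if in contact (finger centre on face)",np.degrees(np.arctan2(q[1],q[0])+np.arcsin(149.5/r)))
E
python3 - <<'E'
from h import *
piv();snap("top","top2",(192,145,360,271),4.7)
E
```

```text
t 8.07 jig [ 109.41 -123.56] z 21.7 tool-y yaw in jig 16.26 toolx [ 0.01 -0.   -1.  ] F [ 2.9  -4.36 -2.69] w 0.3 q6 -0.2
tool-frame a,b: 70.44610392973406 -149.24911515269736
board angle if in contact (finger centre on face) 16.460021880704165
```

View pics/top2.png

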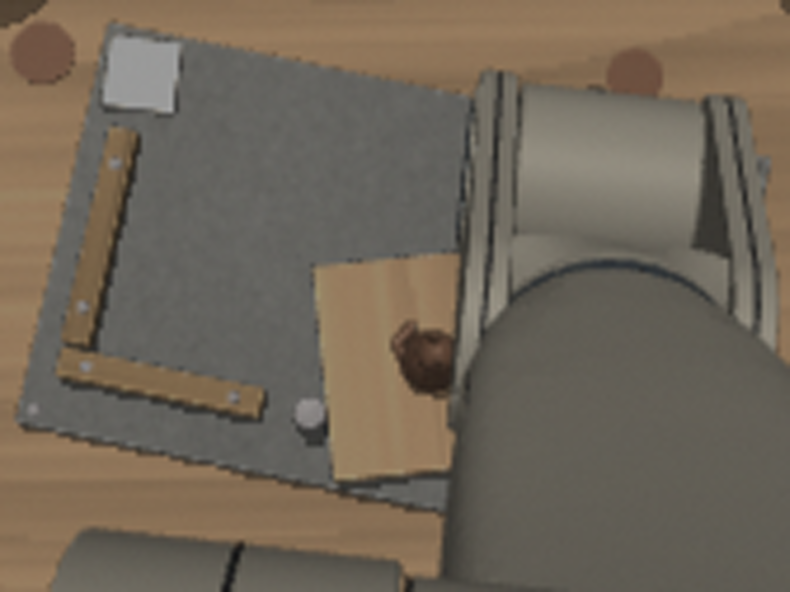

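Request:
{"op": "carry_out", "data": {
  "commands": [
    [0, 0.004, -0.003, -2, 0, 0],
    [0, 0.005, -0.003, -2, 0, 0],
    [0, 0.004, -0.002, -2, 0, 0],
    [0, 0.005, -0.003, -2, 0, 0],
    [0, 0.004, -0.002, -2, 0, 0],
    [0, 0.005, -0.003, -2, 0, 0],
    [0, 0.004, -0.002, -2, 0, 0],
    [0, 0.005, -0.003, -2, 0, 0]
  ]
}}

```text
t: 9.12
ee_pos: [623.8, -31.7, 22.6]
orientation: [0.933, 1.347, -0.92]
ft_force: [3.7, -4.4, -3.4]
width: 0.7
```

```bash
python3 - <<'E'
from h import *
piv()
E
```

```text
t 9.12 jig [138.65 -87.72] z 22.6 tool-y yaw in jig 33.39 toolx [ 0.02 -0.   -1.  ] F [ 3.69 -4.44 -3.36] w 0.7 q6 -0.44
tool-frame a,b: 67.47994600911215 -149.5425213411279
board angle if in contact (finger centre on face) 33.3571275067123
```

Request:
{"op": "carry_out", "data": {
  "commands": [
    [0.001, 0.005, -0.002, -2, 0, 0],
    [0, 0.004, -0.003, -2, 0, 0],
    [0, 0.005, -0.002, -2, 0, 0],
    [0.001, 0.004, -0.003, -2, 0, 0],
    [0, 0.005, -0.002, -2, 0, 0],
    [0, 0.004, -0.003, -2, 0, 0],
    [0, 0.005, -0.002, -2, 0, 0],
    [0, 0.004, -0.002, -2, 0, 0]
  ]
}}

```text
t: 10.12
ee_pos: [649.2, 4.0, 21.7]
orientation: [0.703, 1.435, -0.693]
ft_force: [2.5, -4.0, -1.0]
width: 0.4
```

```bash
python3 - <<'E'
from h import *
piv();go(0,0,21,50,1);snap("side","side1",(180,170,390,320),3.8)
E
```

```text
t 10.12 jig [156.12 -47.55] z 21.7 tool-y yaw in jig 50.55 toolx [ 0.02 -0.   -1.  ] F [ 2.47 -4.   -1.02] w 0.4 q6 -0.68
tool-frame a,b: 62.48236609419643 -150.76712945808063
board angle if in contact (finger centre on face) 49.41660463251581
t 10.12 jig [156.12 -47.55] z 21.7 tool-y yaw in jig 50.55 toolx [ 0.02 -0.   -1.  ] F [ 2.47 -4.   -1.02] w 0.4 q6 -0.68
[-0.0025, -0.0625, -0.1507, 0.5451, 0.8893, -0.8191]
```

View pics/side1.png

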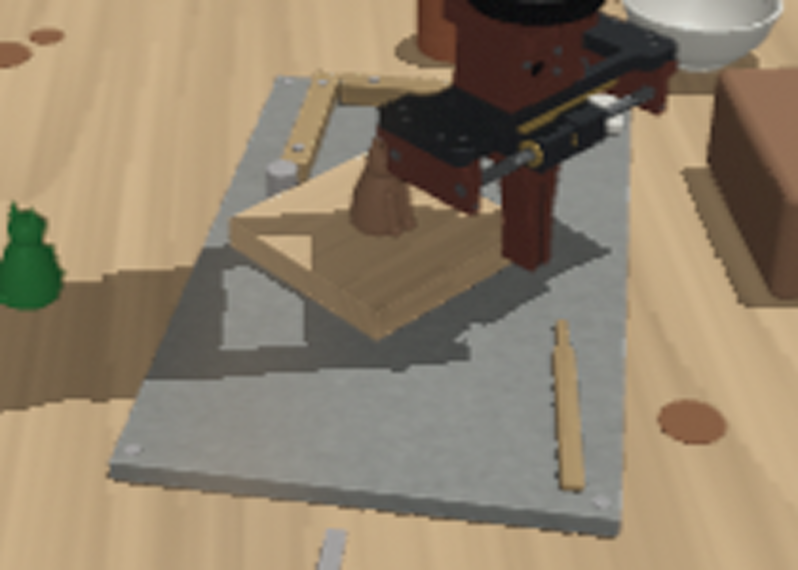

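Request:
{"op": "carry_out", "data": {
  "commands": [
    [0, 0.004, -0.003, -2, 0.1, -0.1],
    [0, 0.005, -0.003, -2, 0.1, -0.1],
    [0, 0.004, -0.002, -2, 0.1, -0.1],
    [0, 0.005, -0.003, -2, 0.1, -0.1],
    [0, 0.004, -0.002, -2, 0.1, -0.1],
    [0, 0.005, -0.002, -2, 0.1, -0.1],
    [0, 0.004, -0.003, -2, 0.1, -0.1],
    [0, 0.005, -0.002, -2, 0.1, -0.1]
  ]
}}

```text
t: 11.18
ee_pos: [664.8, 46.8, 22.2]
orientation: [0.469, 1.509, -0.469]
ft_force: [1.2, -0.7, -1.5]
width: 1.0
```

```bash
python3 - <<'E'
from h import *
piv();go(0,0,21,67,1)
E
```

```text
t 11.18 jig [162.54  -2.49] z 22.2 tool-y yaw in jig 67.54 toolx [ 0.01 -0.   -1.  ] F [ 1.18 -0.68 -1.5 ] w 1.0 q6 -0.91
tool-frame a,b: 59.77752540827923 -151.16498404935183
board angle if in contact (finger centre on face) 66.0011529898961
t 11.18 jig [162.54  -2.49] z 22.2 tool-y yaw in jig 67.54 toolx [ 0.01 -0.   -1.  ] F [ 1.18 -0.68 -1.5 ] w 1.0 q6 -0.91
[-0.0005, -0.0598, -0.1512, 0.5439, 0.5503, -0.1581]
```

Request:
{"op": "carry_out", "data": {
  "commands": [
    [0, 0.004, -0.003, -1.8, 0.1, 0],
    [0, 0.004, -0.003, -1.8, 0.1, 0],
    [0, 0.004, -0.002, -1.8, 0.1, 0],
    [0, 0.004, -0.003, -1.8, 0.1, 0],
    [0, 0.004, -0.002, -1.8, 0.1, 0],
    [0, 0.004, -0.003, -1.8, 0.1, 0],
    [0, 0.004, -0.002, -1.8, 0, 0],
    [0, 0.003, -0.002, -1.8, 0, 0]
  ]
}}

```text
t: 12.18
ee_pos: [667.9, 87.9, 23.7]
orientation: [0.264, 1.543, -0.254]
ft_force: [6.1, 0.2, -3.4]
width: 0.4
```

```bash
python3 - <<'E'
from h import *
piv();go(0,0,21,82,1)
E
```

```text
t 12.18 jig [157.1  38.4] z 23.7 tool-y yaw in jig 82.97 toolx [ 0.01  0.   -1.  ] F [ 6.09  0.25 -3.4 ] w 0.4 q6 -1.13
tool-frame a,b: 57.333378274411714 -151.22382657196263
board angle if in contact (finger centre on face) 81.3108436511051
t 12.18 jig [157.1  38.4] z 23.7 tool-y yaw in jig 82.97 toolx [ 0.01  0.   -1.  ] F [ 6.09  0.25 -3.4 ] w 0.4 q6 -1.13
[0.0005, -0.0574, -0.1512, 0.9676, 0.6405, -0.4996]
```

Request:
{"op": "carry_out", "data": {
  "commands": [
    [0.001, 0.003, -0.002, -1.2, 0.1, 0],
    [0, 0.003, -0.002, -1.2, 0.1, 0],
    [0.001, 0.003, -0.001, -1.2, 0.1, 0],
    [0, 0.003, -0.002, -1.2, 0.1, 0],
    [0, 0.003, -0.001, -1.2, 0, 0]
  ]
}}

```text
t: 12.8
ee_pos: [668.4, 105.1, 23.7]
orientation: [0.175, 1.55, -0.163]
ft_force: [7.7, -5.2, -2.9]
width: 0.1
```

```bash
python3 - <<'E'
from h import *
piv();snap("top","top3",(192,145,360,271),4.7)
E
```

```text
t 12.8 jig [154.03  55.33] z 23.7 tool-y yaw in jig 89.57 toolx [ 0.02  0.01 -1.  ] F [ 7.75 -5.16 -2.89] w 0.1 q6 -1.22
tool-frame a,b: 56.481433502021304 -153.61183350972937
board angle if in contact (finger centre on face) 85.74608059725692
```

View pics/top3.png

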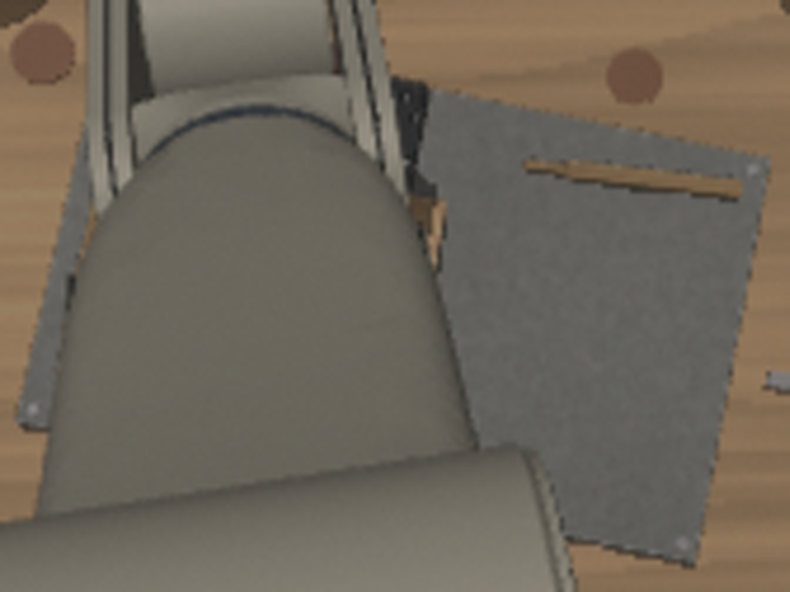

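Request:
{"op": "carry_out", "data": {
  "commands": [
    [0.001, 0.001, -0.001, 0, 0.1, 0],
    [0.001, 0.001, -0.001, 0, 0.1, 0],
    [0, 0.001, -0.001, 0, 0, 0],
    [0, 0, -0.001, 0, 0, 0]
  ]
}}

```text
t: 13.35
ee_pos: [669.3, 107.9, 23.2]
orientation: [0.17, 1.545, -0.159]
ft_force: [7.8, -3.1, -3.2]
width: 0.5
```

```bash
python3 - <<'E'
from h import *
piv()
E
```

```text
t 13.35 jig [154.35  58.21] z 23.2 tool-y yaw in jig 89.91 toolx [ 0.02  0.   -1.  ] F [ 7.77 -3.12 -3.15] w 0.5 q6 -1.22
tool-frame a,b: 58.446214193035985 -154.25911153115578
board angle if in contact (finger centre on face) 85.65825813911917
```

```bash
python3 - <<'E'
from h import *
d=snap("wrist","wr2",None,1.0); e=snap("side","side2",(180,170,390,320),2.66)
a=cv2.imread("pics/wr2.png");b=cv2.imread("pics/side2.png");b=cv2.resize(b,(a.shape[1],int(b.shape[0]*a.shape[1]/b.shape[1])))
a=a[:200];cv2.imwrite("pics/c2.png",np.vstack([a,b]))
print(a.shape,b.shape)
E
```

```text
(200, 560, 3) (399, 560, 3)
```

View pics/c2.png

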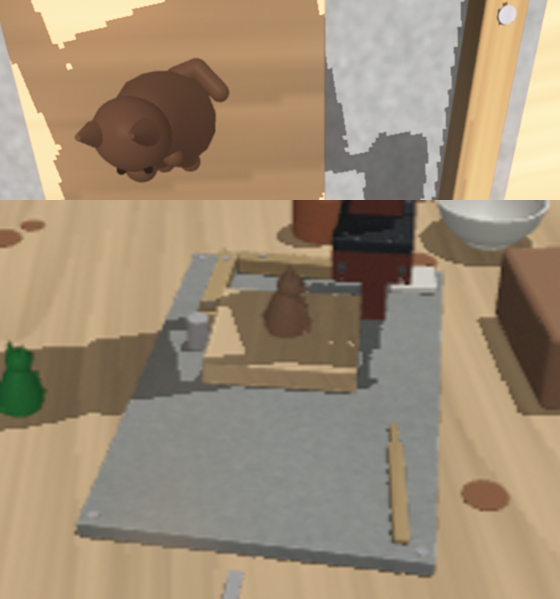

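```bash
python3 - <<'E'
from h import *
e=load("side2");T=lambda q,z:tojig(J,ray(e,(np.array(q)-[0,200])/2.66+[180,170],z))
print("near edge top",T([(204,362),(359,368)],32),"bottom",T([(204,384),(356,391)],12),"post top",T([(197,317)],42))
print("left edge far top",T([(232,291)],32))
d=load("wr2");T=lambda q,z:tojig(J,ray(d,q,z))
print("+y edge",T([(325,0),(326,199)],32),"stop base",T([(440,199),(463,20)],12),T([(455,199),(480,20)],28),"left",T([(0,32),(62,199)],32))
E
```

```text
near edge top [[ 21.15 -54.03]
 [151.14 -44.08]] bottom [[ 21.4  -57.71]
 [149.92 -49.21]] post top [[5.02 0.91]]
left edge far top [[25.51 67.97]]
+y edge [[ 35.24  74.41]
 [116.84  77.74]] stop base [[122.82 141.06]
 [ 38.15 139.77]] [[118.22 140.52]
 [ 41.4  139.14]] left [[ 46.65 -55.78]
 [116.4  -45.06]]
```

The side view has the cat upright, with its back toward the fence and the board near (84,11) in jig axes. The finger sits at the board's upper end, which is clamped against the fence, so the lower end may still be off the post. I'll back off, open the fingers and press flat across the whole face.

Request:
{"op": "carry_out", "data": {
  "commands": [
    [0.001, 0, 0.006, 0, 0.2, 0],
    [0, -0.012, 0.006, 0, 0.2, 0],
    [0, -0.012, 0, 0, 0.2, 0],
    [0, -0.012, 0, 0, 0, 0],
    [0, -0.01, 0, 0, 0, 0],
    [0, 0, 0, 0, 0, 0],
    [0, 0, 0, 0, 0, 0]
  ],
  "grip": 0
}}

```text
t: 14.32
ee_pos: [666.8, 56.7, 20.4]
orientation: [0.17, 1.566, -0.159]
ft_force: [-0.8, 0.3, -0.0]
width: 67.0
```

```bash
python3 - <<'E'
from h import *
go(156,11,21,90,1)
E
```

```text
t 14.32 jig [162.4   7.6] z 20.4 tool-y yaw in jig 89.91 toolx [-0.    0.01 -1.  ] F [-0.79  0.31 -0.03] w 67.0 q6 -1.3
[-0.0006, 0.0034, -0.0064, -0.0944, -0.1001, -0.4046]
```

Request:
{"op": "carry_out", "data": {
  "commands": [
    [0, 0.003, -0.001, 0, 0, 0],
    [0, 0, -0.002, 0, 0, 0],
    [0, 0, -0.002, 0, 0, 0],
    [0, 0, -0.002, 0, 0, 0],
    [0, 0, -0.002, 0, 0, 0]
  ]
}}

```text
t: 14.95
ee_pos: [659.9, 62.4, 20.9]
orientation: [0.168, 1.562, -0.157]
ft_force: [2.7, -3.2, -1.7]
width: 87.9
```

```bash
python3 - <<'E'
from h import *
state(); print(ctrl.get_obs()["moment"])
E
```

```text
t 14.95 jig [154.48  11.78] z 20.9 tool-y yaw in jig 90.05 toolx [ 0.    0.01 -1.  ] F [ 2.75 -3.18 -1.7 ] w 87.9 q6 -1.3
[-0.35 -0.7   0.23]
```

Contact has begun with light force, so I'll continue in 2 mm rows.

Request:
{"op": "carry_out", "data": {
  "commands": [
    [0, 0, -0.002, 0, 0, 0],
    [0, 0, -0.002, 0, 0, 0],
    [0, 0, -0.001, 0, 0, 0]
  ]
}}

```text
t: 15.32
ee_pos: [659.2, 62.3, 22.0]
orientation: [0.169, 1.552, -0.158]
ft_force: [3.9, -2.0, -2.2]
width: 87.5
```

```bash
python3 - <<'E'
from h import *
state(); print(ctrl.get_obs()["moment"])
E
```

```text
t 15.32 jig [153.81  11.55] z 22.0 tool-y yaw in jig 90.0 toolx [ 0.01  0.01 -1.  ] F [ 3.95 -1.98 -2.19] w 87.5 q6 -1.29
[-0.27 -0.79 -0.06]
```

Request:
{"op": "carry_out", "data": {
  "commands": [
    [0.001, 0, -0.004, 0, 0.3, 0],
    [0.001, 0, -0.004, 0, 0.3, 0]
  ]
}}

```text
t: 15.58
ee_pos: [659.0, 62.4, 22.3]
orientation: [0.17, 1.546, -0.156]
ft_force: [11.7, -6.5, -3.0]
width: 88.1
```

```bash
python3 - <<'E'
from h import *
state(); print(ctrl.get_obs()["moment"])
E
```

```text
t 15.57 jig [153.66  11.59] z 22.3 tool-y yaw in jig 90.0 toolx [ 0.02  0.01 -1.  ] F [11.66 -6.45 -3.02] w 88.1 q6 -1.29
[-1.38 -2.03 -0.11]
```

Request:
{"op": "carry_out", "data": {
  "commands": [
    [0, 0, 0.008, 0, -0.5, 0],
    [-0.002, 0, 0.008, 0, -0.5, 0],
    [-0.02, 0, 0.002, 0, 0, 0],
    [-0.03, 0, 0, 0, 0, 0],
    [-0.03, 0, 0, 0, 0, 0]
  ]
}}

```text
t: 16.2
ee_pos: [670.9, 58.9, 106.2]
orientation: [0.169, 1.537, -0.159]
ft_force: [1.0, 0.2, -0.2]
width: 87.7
```

```bash
python3 - <<'E'
from h import *
go(86,-90,100,0,12)
E
```

```text
t 16.2 jig [166.   10.6] z 106.2 tool-y yaw in jig 89.93 toolx [ 0.03  0.   -1.  ] F [ 1.    0.18 -0.2 ] w 87.7 q6 -1.29
[0.0003, -0.0084, -0.0067, 7.493, 0.0632, -0.1332]
[0.0003, -0.0092, -0.0055, 7.493, 0.0632, -0.1332]
[0.0003, -0.0098, -0.0043, 7.493, 0.0632, -0.1332]
[0.0003, -0.0103, -0.0029, 7.493, 0.0632, -0.1332]
[0.0004, -0.0106, -0.0016, 7.493, 0.0632, -0.1332]
[0.0004, -0.0107, -0.0002, 7.493, 0.0632, -0.1332]
[0.0004, -0.0106, 0.0012, 7.493, 0.0632, -0.1332]
[0.0004, -0.0104, 0.0026, 7.493, 0.0632, -0.1332]
[0.0005, -0.01, 0.0039, 7.493, 0.0632, -0.1332]
[0.0005, -0.0094, 0.0052, 7.493, 0.0632, -0.1332]
[0.0005, -0.0086, 0.0064, 7.493, 0.0632, -0.1332]
[0.0005, -0.0077, 0.0074, 7.493, 0.0632, -0.1332]
```

Request:
{"op": "carry_out", "data": {
  "commands": [
    [0, -0.009, -0.007, 7.5, 0, -0.1],
    [0, -0.009, -0.006, 7.5, 0, -0.1],
    [0, -0.01, -0.004, 7.5, 0, -0.1],
    [0, -0.01, -0.003, 7.5, 0, -0.1],
    [0, -0.011, -0.002, 7.5, 0, -0.1],
    [0, -0.011, 0, 7.5, 0, -0.1],
    [0, -0.011, 0.001, 7.5, 0, -0.1],
    [0, -0.01, 0.003, 7.5, 0, -0.1]
  ]
}}

```text
t: 17.2
ee_pos: [602.4, 5.6, 118.7]
orientation: [1.007, 1.305, -0.985]
ft_force: [-0.9, -0.1, -0.3]
width: 87.8
```

```bash
python3 - <<'E'
from h import *
go(86,-90,80,0,5)
E
```

```text
t 17.2 jig [110.02 -55.73] z 118.7 tool-y yaw in jig 28.06 toolx [ 0.03 -0.   -1.  ] F [-0.94 -0.08 -0.31] w 87.8 q6 -0.29
[0.0076, -0.0077, 0.0037, 5.6097, 0.0567, -0.3123]
[0.0076, -0.0072, 0.0044, 5.6097, 0.0567, -0.3123]
[0.0077, -0.0067, 0.0051, 5.6097, 0.0567, -0.3123]
[0.0077, -0.0061, 0.0058, 5.6097, 0.0567, -0.3123]
[0.0077, -0.0055, 0.0063, 5.6097, 0.0567, -0.3123]
```

Request:
{"op": "carry_out", "data": {
  "commands": [
    [0.006, -0.008, 0.004, 5.6, 0, -0.3],
    [0.006, -0.007, 0.005, 5.6, 0, -0.3],
    [0.006, -0.007, 0.005, 5.6, 0, -0.3],
    [0.006, -0.006, 0.006, 5.6, 0, -0.3],
    [0.006, -0.006, 0.006, 5.6, 0, -0.3]
  ]
}}

```text
t: 17.82
ee_pos: [569.9, -23.3, 94.5]
orientation: [1.372, 1.089, -1.371]
ft_force: [0.0, 0.6, -0.8]
width: 88.2
```

```bash
python3 - <<'E'
from h import *
go(86,-85,21,0,4);snap("wrist","wr3",None,1.0);snap("top","top4",(192,145,360,271),3.33)
a=cv2.imread("pics/wr3.png")[:260];b=cv2.imread("pics/top4.png")[:340];b=cv2.copyMakeBorder(b,0,0,0,max(0,560-b.shape[1]),0)[:,:560]
cv2.imwrite("pics/c3.png",np.vstack([a,b]))
E
```

```text
t 17.82 jig [ 84.18 -90.69] z 94.5 tool-y yaw in jig -0.92 toolx [ 0. -0. -1.] F [ 0.    0.59 -0.77] w 88.2 q6 0.17
[0.0184, 0.0004, -0.0015, -0.2305, 0.0415, -0.0623]
[0.0184, 0.0004, -0.0015, -0.2305, 0.0415, -0.0623]
[0.0184, 0.0004, -0.0015, -0.2305, 0.0415, -0.0623]
[0.0184, 0.0004, -0.0014, -0.2305, 0.0415, -0.0623]
```

View pics/c3.png

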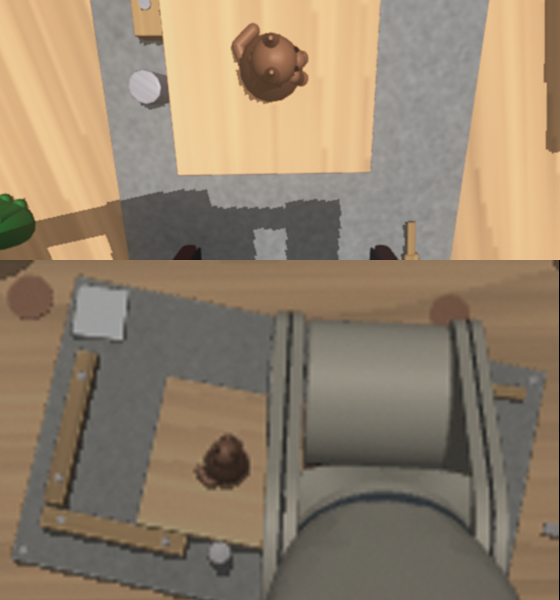

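The wrist view has the board's −y edge from (178,174) to (371,171). Its left edge lies along the fence and post, and the cat faces jig +x.

```bash
python3 - <<'E'
from h import *
d=load("wr3");T=lambda q,z:tojig(J,ray(d,q,z))
print("-y edge",T([(178,174),(371,171)],32),"left",T([(162,0)],32),"post",T([(143,84)],42))
d=load("top4");T=lambda q,z:tojig(J,ray(d,(np.array(q)-[0,260])/3.33+[192-.4,145-.4],z))
print("top +y edge",T([(168,377),(138,522)],32),T([(97,356),(67,503)],28))
E
```

```text
-y edge [[ 13.87 -52.98]
 [143.59 -53.06]] left [[15.58 49.91]] post [[2.08 3.43]]
top +y edge [[140.68  74.09]
 [ 13.88  73.78]] [[147.65 137.9 ]
 [ 18.55 136.4 ]]
```

Request:
{"op": "carry_out", "data": {
  "commands": [
    [0.02, 0.001, 0, -0.2, 0, 0],
    [0.02, 0.001, 0, -0.2, 0, 0],
    [0.017, 0.001, 0, -0.2, 0, 0],
    [0.01, 0, 0, -0.3, 0, 0],
    [0.003, 0, -0.004, 0, 0, 0],
    [0, 0, -0.006, 0, 0, 0],
    [0, 0, -0.006, 0, 0, 0],
    [0, 0, -0.004, 0, 0, 0]
  ]
}}

```text
t: 18.92
ee_pos: [577.8, -2.7, 19.9]
orientation: [1.354, 1.103, -1.354]
ft_force: [-0.1, -0.8, -0.6]
width: 88.5
```

```bash
python3 - <<'E'
from h import *
go(86,-2,21,0,16)
E
```

```text
t 18.93 jig [ 87.6  -68.93] z 19.9 tool-y yaw in jig 0.46 toolx [ 0. -0. -1.] F [-0.1  -0.84 -0.59] w 88.5 q6 0.18
[-0.0001, -0.0001, -0.0042, 0.0289, 0.01, -0.0136]
[-0.0001, -0.0001, -0.0042, 0.0289, 0.01, -0.0136]
[-0.0001, -0.0001, -0.0042, 0.0289, 0.01, -0.0136]
[-0.0001, -0.0001, -0.0042, 0.0289, 0.01, -0.0136]
[-0.0001, -0.0001, -0.0042, 0.0289, 0.01, -0.0136]
[-0.0001, -0.0001, -0.0042, 0.0289, 0.01, -0.0136]
[-0.0001, -0.0001, -0.0042, 0.0289, 0.01, -0.0136]
[-0.0001, -0.0001, -0.0042, 0.0289, 0.01, -0.0136]
[-0.0001, -0.0001, -0.0042, 0.0289, 0.01, -0.0136]
[-0.0001, -0.0001, -0.0042, 0.0289, 0.01, -0.0136]
[-0.0001, -0.0001, -0.0042, 0.0289, 0.01, -0.0136]
[-0.0001, -0.0001, -0.0042, 0.0289, 0.01, -0.0136]
[-0.0001, -0.0001, -0.0042, 0.0289, 0.01, -0.0136]
[-0.0001, -0.0001, -0.0042, 0.0289, 0.01, -0.0136]
[-0.0001, -0.0001, -0.0042, 0.0289, 0.01, -0.0136]
[-0.0001, -0.0001, -0.0042, 0.0289, 0.01, -0.0136]
```

Request:
{"op": "carry_out", "data": {
  "commands": [
    [0, 0, -0.003, 0.2, 0, 0],
    [0, 0, -0.003, 0.2, 0, 0],
    [0, 0, -0.003, 0, 0, 0],
    [0, 0, -0.003, 0, 0, 0],
    [0, 0, -0.004, 0, 0, 0],
    [0, 0, -0.004, 0, 0, 0],
    [0, 0, -0.004, 0, 0, 0],
    [0, 0, -0.004, 0, 0, 0]
  ]
}}

```text
t: 19.92
ee_pos: [584.0, 25.3, 20.5]
orientation: [1.359, 1.097, -1.359]
ft_force: [-0.6, -3.7, -0.4]
width: 88.0
```

```bash
python3 - <<'E'
from h import *
state()
E
```

```text
t 19.93 jig [ 87.93 -40.2 ] z 20.5 tool-y yaw in jig 0.05 toolx [ 0. -0. -1.] F [-0.64 -3.7  -0.37] w 88.0 q6 0.24
```

Request:
{"op": "carry_out", "data": {
  "commands": [
    [0, 0, -0.004, 0, 0, 0],
    [0, -0.001, -0.004, 0, 0, 0],
    [0, 0, -0.004, 0, 0, 0],
    [0, 0, -0.004, 0, 0, 0],
    [0, 0, -0.004, 0, 0, 0],
    [0, 0, -0.004, 0, 0, 0],
    [0, 0, -0.003, 0, 0, 0],
    [0, 0, -0.003, 0, 0, 0]
  ]
}}

```text
t: 20.92
ee_pos: [590.6, 56.9, 20.5]
orientation: [1.36, 1.096, -1.358]
ft_force: [1.5, -4.5, -0.9]
width: 88.1
```

```bash
python3 - <<'E'
from h import *
state()
E
```

```text
t 20.93 jig [87.8  -7.94] z 20.5 tool-y yaw in jig 0.02 toolx [ 0.01 -0.01 -1.  ] F [ 1.52 -4.49 -0.92] w 88.1 q6 0.29
```

Request:
{"op": "carry_out", "data": {
  "commands": [
    [0, 0, -0.002, 0, 0, 0],
    [0, 0, -0.002, 0, 0, 0],
    [0, 0, -0.002, 0, 0, 0]
  ]
}}

```text
t: 21.3
ee_pos: [591.5, 62.2, 20.5]
orientation: [1.358, 1.096, -1.359]
ft_force: [-1.0, -17.1, 2.9]
width: 87.9
```

```bash
python3 - <<'E'
from h import *
state()
E
```

```text
t 21.3 jig [87.64 -2.52] z 20.5 tool-y yaw in jig 0.03 toolx [ 0.   -0.01 -1.  ] F [ -1.04 -17.08   2.94] w 87.9 q6 0.3
```

Request:
{"op": "carry_out", "data": {
  "commands": [
    [0, 0, 0.005, 0, 0, 0],
    [0, 0, 0.012, 0, 0, 0],
    [0, 0, 0.02, 0, 0, 0],
    [-0.02, 0, 0.02, 0, 0, 0],
    [-0.05, 0, 0.02, 0, 0, 0],
    [-0.05, 0, 0.02, 0, 0, 0]
  ]
}}

```text
t: 22.05
ee_pos: [565.9, -35.8, 139.5]
orientation: [1.354, 1.105, -1.365]
ft_force: [0.3, -0.3, -0.0]
width: 88.1
```

```bash
python3 - <<'E'
from h import *
state();snap("wrist","wr4",None,1.0);snap("top","top5",(192,145,310,271),4.7)
a=cv2.imread("pics/wr4.png")[:250];b=cv2.imread("pics/top5.png")[:,:560];b=cv2.resize(b,None,fx=.59,fy=.59)
d=load("top5")["pixels"][145:215,192:312]; b=cv2.resize(d,(560,327),interpolation=cv2.INTER_CUBIC)
cv2.imwrite("pics/c4.png",np.vstack([a,b]))
E
```

```text
t 22.05 jig [  82.78 -103.77] z 139.5 tool-y yaw in jig 0.1 toolx [-0.01 -0.   -1.  ] F [ 0.32 -0.32 -0.03] w 88.1 q6 0.13
```

View pics/c4.png

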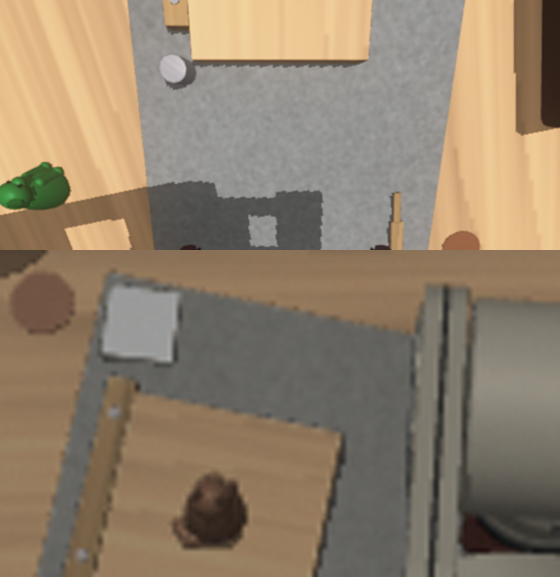

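```bash
python3 - <<'E'
from h import *
d=load("wr4");T=lambda q,z:tojig(J,ray(d,q,z))
print("-y edge",T([(192,60),(369,60)],32),"fence end",T([(188,26)],28),"post",T([(173,69)],42))
d=load("top5");T=lambda q,z:tojig(J,ray(d,(np.array(q)-[0,250])/4.667+[192-.4,145-.4],z))
b=T([(133,392),(342,433),(318,577)],32);print("top",b,np.degrees(np.arctan2(*(b[0]-b[1])[::-1])),"stop",T([(135,382)],28))
p=d["pixels"][205:262,192:262];cv2.imwrite("pics/z1.png",cv2.resize(p,None,fx=10,fy=10,interpolation=cv2.INTER_CUBIC))
E
```

```text
-y edge [[ 14.39   8.59]
 [144.38   8.81]] fence end [[12.22 31.82]] post [[2.95 1.46]]
top [[141.97 138.01]
 [141.67   8.15]
 [ 52.16   5.11]] 89.86645376228995 stop [[149.09 138.8 ]]
```

View pics/z1.png

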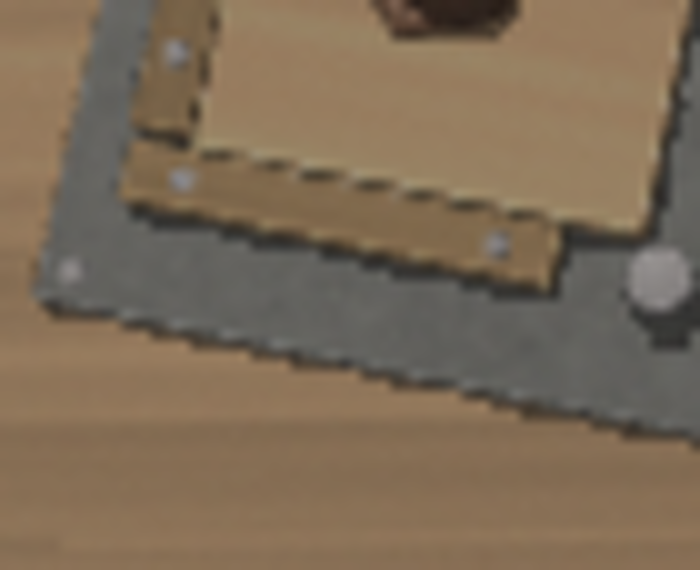

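The thin lines at fence and stop look alike, and the board is square to within about 0.2°. There may still be a sub-millimetre gap at the fence, so I'll add one gentle seating press on the +x face.

```bash
python3 - <<'E'
from h import *
go(174,58,125,90,14)
E
```

```text
t 22.15 jig [  86.47 -104.22] z 143.6 tool-y yaw in jig 0.0 toolx [ 0.   -0.01 -1.  ] F [ 0.37 -0.38  0.51] w 88.1 q6 0.13
[0.0013, 0.0062, -0.0116, -6.4285, 0.03, -0.0036]
[0.0013, 0.0075, -0.0108, -6.4285, 0.03, -0.0036]
[0.0013, 0.0087, -0.0099, -6.4285, 0.03, -0.0036]
[0.0013, 0.0097, -0.0089, -6.4285, 0.03, -0.0036]
[0.0013, 0.0107, -0.0077, -6.4285, 0.03, -0.0036]
[0.0013, 0.0115, -0.0065, -6.4285, 0.03, -0.0036]
[0.0013, 0.0121, -0.0052, -6.4285, 0.03, -0.0036]
[0.0013, 0.0126, -0.0038, -6.4285, 0.03, -0.0036]
[0.0013, 0.013, -0.0023, -6.4285, 0.03, -0.0036]
[0.0013, 0.0131, -0.0009, -6.4285, 0.03, -0.0036]
[0.0013, 0.0132, 0.0006, -6.4285, 0.03, -0.0036]
[0.0013, 0.013, 0.0021, -6.4285, 0.03, -0.0036]
[0.0013, 0.0127, 0.0035, -6.4285, 0.03, -0.0036]
[0.0013, 0.0122, 0.0049, -6.4285, 0.03, -0.0036]
```

Request:
{"op": "carry_out", "data": {
  "commands": [
    [0.001, 0.007, -0.011, -6.5, 0, 0],
    [0.001, 0.009, -0.01, -6.5, 0, 0],
    [0.001, 0.01, -0.01, -6.5, 0, 0],
    [0.001, 0.011, -0.008, -6.5, 0, 0],
    [0.001, 0.012, -0.007, -6.5, 0, 0],
    [0.001, 0.013, -0.005, -6.5, 0, 0],
    [0.001, 0.013, -0.004, -6.5, 0, 0],
    [0.001, 0.013, -0.002, -6.5, 0, 0]
  ]
}}

```text
t: 23.15
ee_pos: [643.3, 35.5, 128.7]
orientation: [0.659, 1.47, -0.666]
ft_force: [0.2, 0.1, -0.1]
width: 87.9
```

```bash
python3 - <<'E'
from h import *
go(174,58,115,90,7)
E
```

```text
t 23.15 jig [143.8  -17.95] z 128.7 tool-y yaw in jig 53.36 toolx [-0. -0. -1.] F [ 0.25  0.06 -0.05] w 87.9 q6 -0.68
[0.0019, 0.0113, -0.003, -5.2343, -0.0129, 0.0392]
[0.0019, 0.0115, -0.002, -5.2343, -0.0129, 0.0392]
[0.0019, 0.0116, -0.0009, -5.2343, -0.0129, 0.0392]
[0.0019, 0.0117, 0.0002, -5.2343, -0.0129, 0.0392]
[0.0019, 0.0116, 0.0012, -5.2343, -0.0129, 0.0392]
[0.0019, 0.0115, 0.0023, -5.2343, -0.0129, 0.0392]
[0.0019, 0.0112, 0.0033, -5.2343, -0.0129, 0.0392]
```

Request:
{"op": "carry_out", "data": {
  "commands": [
    [0.002, 0.011, -0.003, -5.2, 0, 0],
    [0.002, 0.011, -0.002, -5.2, 0, 0],
    [0.002, 0.012, -0.001, -5.2, 0, 0],
    [0.002, 0.012, 0, -5.2, 0, 0],
    [0.002, 0.012, 0.002, -5.2, 0, 0],
    [0.002, 0.012, 0.003, -5.2, 0, 0],
    [0.002, 0.011, 0.004, -5.2, 0, 0]
  ]
}}

```text
t: 24.02
ee_pos: [685.9, 101.7, 104.3]
orientation: [0.148, 1.58, -0.155]
ft_force: [0.4, 0.2, -0.2]
width: 87.9
```

```bash
python3 - <<'E'
from h import *
go(172,58,22,90,6)
E
```

```text
t 24.02 jig [171.82  55.61] z 104.3 tool-y yaw in jig 90.89 toolx [-0.02 -0.   -1.  ] F [ 0.37  0.23 -0.25] w 87.9 q6 -1.25
[0.0137, 0.0005, 0.0002, 0.1482, -0.1375, 0.0522]
[0.0137, 0.0005, 0.0002, 0.1482, -0.1375, 0.0522]
[0.0137, 0.0004, 0.0002, 0.1482, -0.1375, 0.0522]
[0.0137, 0.0004, 0.0001, 0.1482, -0.1375, 0.0522]
[0.0137, 0.0004, 0.0001, 0.1482, -0.1375, 0.0522]
[0.0137, 0.0004, 0.0001, 0.1482, -0.1375, 0.0522]
```

Request:
{"op": "carry_out", "data": {
  "commands": [
    [0.02, 0, 0, 0.2, -0.2, 0],
    [0.02, 0, 0, 0.2, -0.2, 0],
    [0.02, 0, 0, 0.2, -0.2, 0],
    [0.014, 0, 0, 0.2, -0.2, 0],
    [0.004, 0, -0.004, 0, 0, 0],
    [0, 0, -0.004, 0, 0, 0],
    [0, 0, -0.003, 0, 0, 0]
  ]
}}

```text
t: 24.9
ee_pos: [671.2, 101.7, 19.2]
orientation: [0.158, 1.57, -0.166]
ft_force: [0.1, -0.1, 0.6]
width: 88.1
```

```bash
python3 - <<'E'
from h import *
state()
E
```

```text
t 24.9 jig [157.48  52.51] z 19.2 tool-y yaw in jig 90.09 toolx [-0.01 -0.   -1.  ] F [ 0.05 -0.06  0.58] w 88.1 q6 -1.23
```

Request:
{"op": "carry_out", "data": {
  "commands": [
    [-0.001, 0, -0.002, 0, 0, 0],
    [0, 0, -0.002, 0, 0, 0],
    [0, 0, -0.002, 0, 0, 0],
    [0, 0, -0.002, 0, 0, 0],
    [0, 0, -0.002, 0, 0, 0]
  ]
}}

```text
t: 25.52
ee_pos: [668.2, 102.5, 23.7]
orientation: [0.159, 1.554, -0.166]
ft_force: [5.6, -3.1, -4.2]
width: 87.8
```

```bash
python3 - <<'E'
from h import *
state()
E
```

```text
t 25.52 jig [154.36  52.74] z 23.7 tool-y yaw in jig 90.04 toolx [ 0.01 -0.01 -1.  ] F [ 5.63 -3.05 -4.16] w 87.8 q6 -1.22
```

Request:
{"op": "carry_out", "data": {
  "commands": [
    [0.001, 0, -0.004, 0, 0.2, 0],
    [0.001, 0, -0.004, 0, 0.2, 0]
  ]
}}

```text
t: 25.78
ee_pos: [668.1, 102.6, 24.3]
orientation: [0.162, 1.545, -0.165]
ft_force: [9.7, -4.9, -2.8]
width: 87.7
```

```bash
python3 - <<'E'
from h import *
state()
E
```

```text
t 25.77 jig [154.2   52.82] z 24.3 tool-y yaw in jig 89.95 toolx [ 0.02 -0.   -1.  ] F [ 9.68 -4.87 -2.81] w 87.7 q6 -1.22
```

Request:
{"op": "carry_out", "data": {
  "commands": [
    [0, 0, 0.006, 0, 0, 0],
    [0, 0, 0.01, 0, 0, 0],
    [-0.01, 0, 0.006, 0, -0.5, 0],
    [-0.04, 0, 0, 0, 0, 0],
    [-0.05, 0, 0.01, 0, 0, 0],
    [-0.05, 0, 0.02, 0, 0, 0],
    [-0.03, 0, 0.02, 0, 0, 0],
    [0, 0, 0, 0, 0, 0]
  ]
}}

```text
t: 26.78
ee_pos: [735.5, 88.9, 214.2]
orientation: [0.16, 1.536, -0.165]
ft_force: [0.0, 0.4, 0.5]
width: 87.8
```

```bash
python3 - <<'E'
from h import *
state()
d=snap("side","side5");a=load("side0")
# numeric check: board corner edges predicted vs image gradient; difference of bystander regions
g=lambda i:cv2.cvtColor(i["pixels"],cv2.COLOR_BGR2GRAY).astype(float)
m=np.abs(g(d)-g(a))>40; n,_,st,_=cv2.connectedComponentsWithStats(m.astype(np.uint8))
print([s.tolist() for s in st[1:] if s[4]>25])
# cat blob (dark brown) on the board
w=ctrl.get_image("wrist");print(w["pixels"].shape)
h=cv2.cvtColor(d["pixels"],cv2.COLOR_BGR2HSV);
x=proj(d,np.array([[*jw(79,72),32],[*jw(79,72),94]]));print("expected cat foot/top px",x)
(u,v),(u2,v2)=x
p=d["pixels"].astype(int);r=p[int(v2)-6:int(v)+6,int(u)-25:int(u)+25];k=r.sum(2)<230
ys,xs=np.nonzero(k);print("dark blob",xs.min()+int(u)-25,xs.max()+int(u)-25,ys.min()+int(v2)-6,ys.max()+int(v2)-6,xs.mean()+int(u)-25,k.sum())
E
```

```text
t 26.77 jig [223.03  53.28] z 214.2 tool-y yaw in jig 89.99 toolx [ 0.03 -0.01 -1.  ] F [0.03 0.43 0.45] w 87.8 q6 -1.25
[[33, 0, 16, 22, 177], [52, 0, 29, 63, 505], [341, 0, 42, 42, 1253], [382, 8, 6, 18, 41], [378, 40, 7, 10, 46], [344, 51, 38, 20, 412], [19, 67, 54, 86, 2530], [7, 72, 10, 19, 29], [343, 87, 37, 36, 642], [344, 90, 15, 6, 46], [351, 128, 13, 23, 261], [286, 187, 11, 7, 60], [262, 191, 36, 21, 429], [296, 194, 22, 14, 128], [269, 208, 64, 41, 1389], [46, 220, 206, 60, 6044], [238, 221, 12, 4, 37], [253, 227, 18, 17, 173], [0, 264, 45, 23, 577], [245, 271, 39, 6, 43], [0, 291, 33, 29, 490]]
(420, 560, 3)
expected cat foot/top px [[288.72 204.96]
 [289.18 182.71]]
dark blob 282 309 176 207 294.7264705882353 340
```

```bash
python3 -c "
from h import *
print(ctrl.close_job())"
```

```text
the job is handed in; nothing more can be done
None
```

I squared the board against the post, pivoted it a quarter turn counter-clockwise, and pressed it onto the fence. I then slid it into the end stop, gave it one last press against the fence, backed the arm well clear and handed the job in at about 27 s.

**Position:** Before the last press, the top and wrist pictures showed the board square to the jig within about 0.2°, up to the stop, with the cat upright and facing jig +x. I did not measure the board's position again after that press. It met a rigid stop at about 10 N, which suggests the board is seated on the fence.

**Cat and bystanders:** After backing off, a rough pixel check in the side picture found a dark shape where the cat should stand. Comparing it with the first side picture showed no change at the bystanders, though the arm hid a few small areas.

**Forces:** The highest force I read was about 17 N, at the end stop, with about 12–13 N at the post and fence. I only read forces at the end of each move, so a short peak in between could have been missed.

**Disagreements:**
- **Jig estimate:** The pressed contacts put the fence about 3–4 mm further along jig x than my image fit, and the jig's yaw about 0.7° off. I relied on the contacts.
- **Fence gap:** One reading before the last press left up to about 0.7 mm between board and fence. I could not confirm by picture that it closed, because I had used all 12 picture views.

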